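# Tip a chocolate carton onto the till's reader pad and book it

### The job

With the fingertips, push the orange chocolate carton over, high up on its outer face, so that it falls towards the middle of the black reader pad and ends lying flat on its broad face completely inside the white outline. Then press the green key on the till terminal all the way down and let go of it. Do not pick up or lift anything, do not press the key before the carton is lying there, and leave the teal carton standing where it is and the other goods on the counter undisturbed.

Things in the scene. Friction and masses are not known exactly. Their poses are not given: they have to be found in the camera images.
- pad: Black rubber reader pad fixed flat on the counter, 200 mm (its x) by 370 mm (its y), 4 mm thick; origin at the centre of its underside. A white outline centred on it has an inside of 150 mm (x) by 240 mm (y). The orange and the teal carton stand one at each y end of the outline, across its end line (centres 105 to 125 mm from the pad's centre along y).
- orange: Orange chocolate carton, loose, upright on the pad: 80 mm wide (its x), 40 mm thick (its y), 140 mm tall (its z), 0.18 to 0.35 kg; origin at the centre of its underside. Its broad faces look along the pad's y within 0.1 rad; the outer one looks away from the pad's centre. Tipped over the foot of its inner face it lands inside the outline; past a lean of 16 degrees it falls on by itself.
- orange_mid (a point): Centre of the orange carton, half-way up (70 mm above its underside); axes as the carton's.
- orange_c0 (a point): The middle of the orange carton's bottom edge at the carton's own - x end (halfway through its 40 mm thickness)
- orange_c1 (a point): The middle of the orange carton's bottom edge at the carton's own + x end (halfway through its 40 mm thickness)
- orange_c2 (a point): The middle of the orange carton's top edge at the carton's own - x end (halfway through its 40 mm thickness)
- orange_c3 (a point): The middle of the orange carton's top edge at the carton's own + x end (halfway through its 40 mm thickness)
- teal_mid (a point): Centre (half-way up) of the teal chocolate carton, same size as the orange one, loose, standing at the other end of the pad's outline; it must stay standing.
- key_top (a point): Centre of the top of the round green key, 30 mm in diameter, facing up, on the grey till terminal beside the pad's far long side (pad +x). The terminal is fixed, 70 by 150 by 40 mm high, with a small black screen that rises to about 80 mm above the counter, on its far side; the screen's nearest edge is about 35 mm from the key's centre.
- key (a joint): Travel of the green key: 0 up, 0.006 m fully down; it springs back and takes about 5 N to push fully down.
- cream_mid (a point): Centre (half-way up) of a tan carton, 70 by 45 by 110 mm high, loose, a bystander near the right side.
- tin: Round tin with a red label, 72 mm in diameter, 90 mm high, loose, a bystander near the right side; origin at the centre of its underside.
- cup: White mug, 68 mm in diameter, 60 mm high, loose, a bystander near the left side; origin at the centre of its underside.
- jar: Amber glass jar with a steel lid, 90 mm in diameter, 130 mm high, loose, a bystander near the left side; origin at the centre of its underside.
Not all that is in view belongs to the job. What is meant by the orange is not pink or purple, and is the larger of those in its own colour.

How it is judged:
On the way, in this order (a step that is already met when the one before it is completed fails the run):
1. the orange carton lies flat and at rest on its broad face inside the white outline (angle between orange_mid's own z axis and vertical between 1.5 and 1.64 rad and (angle between orange_mid's own y axis and vertical below 0.08 rad or angle between orange_mid's own y axis and vertical above 3.06 rad) and x of orange_c0 in the frame of pad between -0.078 and 0.078 m and y of orange_c0 in the frame of pad between -0.123 and 0.123 m and x of orange_c1 in the frame of pad between -0.078 and 0.078 m and y of orange_c1 in the frame of pad between -0.123 and 0.123 m and x of orange_c2 in the frame of pad between -0.078 and 0.078 m and y of orange_c2 in the frame of pad between -0.123 and 0.123 m and x of orange_c3 in the frame of pad between -0.078 and 0.078 m and y of orange_c3 in the frame of pad between -0.123 and 0.123 m and height (world z) of orange_mid below 0.03 m and linear speed of orange below 0.01 m/s), for 0.2 s.
2. the green key is pressed down (value of joint key above 0.0045 m), for 0.05 s.
At the end, for the whole second after the job is handed in: The orange carton lies at rest on a broad face (within about 4 degrees) wholly inside the white outline (3 mm tolerance), the green key has been pressed at least 4.5 mm after that and is up again, and the teal carton stands within 15 mm of where it was, as do the tan carton, tin, mug and jar (all of step 1 and value of joint key below 0.002 m and angle between teal_mid's own z axis and vertical below 0.1 rad and distance of each of teal_mid, cream_mid, tin, cup, jar from where it was at the start of the episode below 0.015 m); the robot touches nothing.
It fails at once if the orange carton is lifted off the pad (height (world z) of orange_mid above 0.087 m).
It fails at once if the key is pressed before the orange carton lies down (value of joint key above 0.003 m and angle between orange_mid's own z axis and vertical below 1.45 rad).
It fails at once if the teal carton is moved, tipped or lifted (distance of teal_mid from where it was at the start of the episode above 0.015 m or angle between teal_mid's own z axis and vertical above 0.2 rad).
It fails at once if one of the other goods is disturbed (distance of any of cream_mid, tin, cup, jar from where it was at the start of the episode above 0.015 m).
It also fails if it takes over 40 s, if anything falls off the work surface, if the arm or the gripper's body presses on something with over 40 N, if the wrist force passes 120 N, or if a joint passes its speed limit or range.

### The arm

A 7-joint arm with a two-finger parallel gripper is mounted at the origin on the work surface. World frame = base frame: x ahead of the robot, y to its left, z up, the work surface at z = 0. Lengths are in m, angles in rad, forces in N, time in s.
With the tool pointing down it reaches from about 0.425 to 0.8 m from the base axis. Payload 8.3 kg.
Tool frame: the origin (TCP) lies on the mounting face of the last link; the fingertips stand 173 mm ahead of it and the grasp point (between the pads) lies bot.grip_depth ahead of it (bot.grip_depth is the distance from the TCP to the grasp point, in m); y points along the fingers, z is the direction in which the jaws open and shut, and the axes are right-handed (so a half turn about y gives the same grasp; the last joint's range is limited). The gripper opens to 85 mm and grips with 20 to 120 N. Pads are 22 mm wide; open, the fingers measure 114 mm over their backs; the gripper's body (76 mm by 85 mm) begins 54 mm behind the grasp point. The pads swing forward as they close: fully open they stand 13 mm farther back than shut.
Start: joints at [1.126, 0.383, 0.016, 1.37, -0.006, 1.388, -0.046], TCP at [0.233, -0.58, 0.405] pointing down, gripper open.
Joint ranges: [-2.95, 2.95], [-0.25, 2.06], [-1.52, 1.56], [0.18, 2.33], [-1.44, 4.58], [0.02, 2.06], [-3.01, 3.01]. Speed limits (rad/s): [2.39, 2.39, 3.01, 3.01, 3.14, 3.14, 3.14].

### API

Orientations are given as a 3x3 rotation matrix whose columns are the frame's x, y, z axes.
In Python, from plant import monitor, optics, job, bot gives the robot as it stands. The module is installed in compiled form; this text tells all that it offers.
- The arm moves only by the tool send_rows, never from a script. Its argument "moves" is a list of rows, each an object of numbers: "dx", "dy", "dz": the shift along the tool's x, y, z in m; "spin": the turn about the tool's y in rad. A call has 1 to 5 rows; each row shifts and turns the commanded pose from where the row before left it, along the tool's axes as they then stand; what a row does not reach is not made up. A row lasts 1/12 s, in which the tool goes at most 41.7 mm and 7.16 degrees, less where a joint would pass 70% of its speed; a pose out of reach is approached as far as the arm can. A call is refused whole if a number of a shift passes 0.0417 or a number of a turn 0.125, either way. A call with a gripper value outside its range is refused whole. "grip" is the finger opening in m, from 0 to 0.0854, set as the call begins (left out, the last holds). The fingers move at their own pace and stop on an object; the grip force is fixed at half the most. Time passes only in rows, so rows that do not move let the fingers close. It gives the time, the measured TCP pose, the force and the opening at its end, in the units of the state.
- monitor.get_state(): the state, without advancing time (a new reading comes with each control period).
- optics.snapshot(name): name is "scene" or "top"; returns (picture, depth): 480x640x3 uint8, red, green, blue; 480x640 float32, m along the optical axis (not along the pixel's ray), 0 where there is no reading.
- optics.get_calibration(name): a dict with "vfov" (degrees; the focal length in pixels is half the picture's height over the tangent of half this angle, whatever the lens; pixels are square), "cx", "cy" (the principal point, pixels), "rvec" (rotation vector, rad) and "tvec" (3), from world to camera coordinates, as OpenCV has them. Camera axes: x right, y down, z forward; pixel columns grow to the right and rows downward; lengths in m; the calibration is good to about 2 mm. A picture is of the moment at which its call begins. get_calibration takes no time and is no camera call.
- job.close_job(): hands the job in, once; it reports no verdict.
The state is a dict: "clock": time; "joints": joint angles; "joint_velocities": joint speeds; "joint_torque": joint torques, N m; "ee_pos": TCP position; "ee_rot": TCP orientation; "force": force on the tool from outside, world axes, zero at the start; "ft_torque": the same for the moment, N m; "finger_gap": finger opening in m.
Only numpy, scipy, OpenCV 4.12 (cv2) and the standard library are available. Lean on these libraries where they do the work, as an engineer would, in place of code of your own. Each camera call takes 0.05 s, during which the arm holds its last target. There are 200 camera calls.

## Working session

There is one attempt and no reset: what is moved stays moved. The work goes in short steps, Python scripts to look and compute and a tool call to move; the robot and the scene stay as the last step left them, time stands still between calls to the robot, and variables do not carry over. Pictures are saved under pics/ and viewed, about 8 in all and at most 12, crops included, and the job is handed in when it is done.

Besides the shell and the picture viewer there is one more tool, called after "Call:" as name(argument=value, ...), one argument or row to a line, values as JSON. send_rows: Moves the arm, as the interface text tells. Its arguments: {"type":"object","properties":{"moves":{"type":"array"},"grip":{"type":"number"}},"required":["moves"]}

```bash
mkdir -p pics; cat > h.py <<'E'
import numpy as np, cv2
from plant import monitor, optics, job, bot
def snap(n):
    p,d=optics.snapshot(n); np.savez('/tmp/%s.npz'%n,p=p,d=d); return p,d
def w(n,u,v,z=None,d=None):
    c=optics.get_calibration(n); f=240/np.tan(np.radians(c['vfov'])/2)
    R=cv2.Rodrigues(np.array(c['rvec'],float))[0]; t=np.array(c['tvec'],float).ravel()
    r=np.array([(u-c['cx'])/f,(v-c['cy'])/f,1.]); o=-R.T@t; q=R.T@r
    s=(z-o[2])/q[2] if z is not None else d
    return o+s*q
E
python3 - <<'E'
from h import *
for n in('top','scene'):
    p,d=snap(n); cv2.imwrite(f'pics/{n}0.png',p[:,:,::-1]); print(optics.get_calibration(n))
s=monitor.get_state(); print(s['clock'],s['ee_pos'],np.round(s['ee_rot'],3),s['finger_gap'],bot.grip_depth)
E
```

```text
{'vfov': 55.6600266982843, 'cx': 319.4011192909223, 'cy': 239.30526423216907, 'rvec': array([ 2.09315556, -2.13539565,  0.15673913]), 'tvec': array([0.03919291, 0.53456792, 1.29583852])}
{'vfov': 48.429793845027625, 'cx': 319.61367335644394, 'cy': 247.3099282284935, 'rvec': array([ 1.14786444,  2.48848035, -0.83558683]), 'tvec': array([ 0.31689431, -0.26513654,  1.80007161])}
0.1 [ 0.23285223 -0.57984974  0.40376968] [[-0.928 -0.001  0.373]
 [-0.373  0.002 -0.928]
 [ 0.    -1.    -0.002]] 0.08541428691166082 0.1547
```

View pics/top0.png

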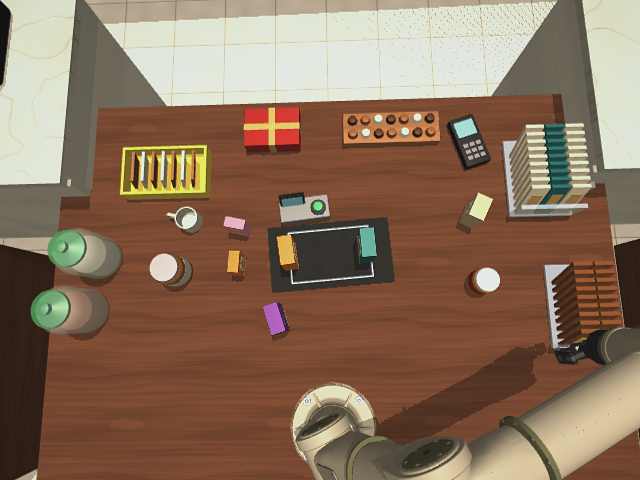

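View pics/scene0.png

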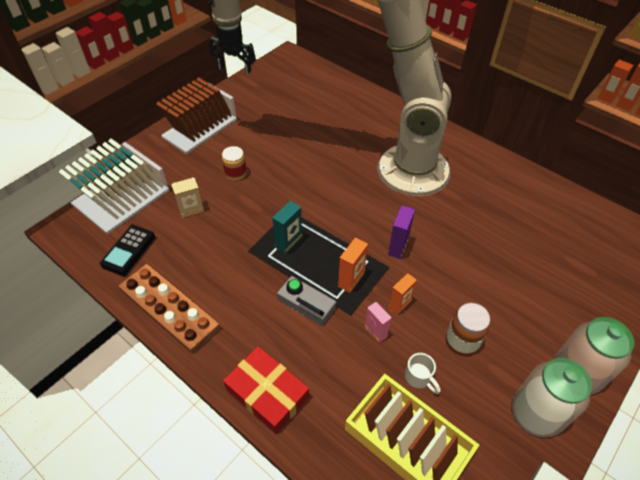

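```bash
python3 - <<'E'
from h import *
p=np.load('/tmp/top.npz')['p']
c=p[180:340,210:410]; cv2.imwrite('pics/crop1.png',cv2.resize(c,(800,640),interpolation=cv2.INTER_CUBIC)[:600,:,::-1])
E
```

```text
(no output)
```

View pics/crop1.png

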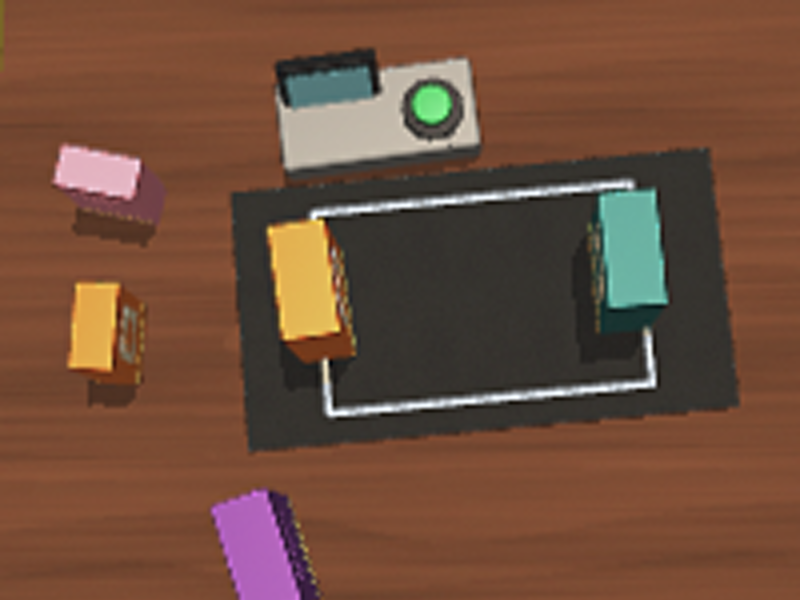

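The crop shows the large orange carton on the pad, with its top centred at crop (304,281), which is full-picture (286,250). The small orange one is off the pad at full (234,262), and pink (235,222) and purple (276,318) are other colours. The carton meant is the large one on the pad. The green key is at crop (432,103).

```bash
python3 - <<'E'
from h import *
def P(x,y,z): return w('top',210+x/4-.4,180+y/4-.4,z)
d=np.load('/tmp/top.npz')['d']
pad=np.array([P(x,y,.004) for x,y in[(232,193),(710,148),(740,405),(250,450)]])
out=np.array([P(x,y,.004) for x,y in[(313,213),(632,184),(655,383),(329,412)]])
org=np.array([P(x,y,.144) for x,y in[(268,228),(322,220),(341,334),(285,344)]])
teal=np.array([P(x,y,.144) for x,y in[(598,194),(655,188),(666,303),(608,308)]])
so=np.array([P(x,y,.09) for x,y in[(77,283),(120,283),(111,370),(69,369)]])
pk=np.array([P(x,y,.09) for x,y in[(64,145),(144,158),(134,197),(54,183)]])
for n,a in dict(pad=pad,out=out,org=org,teal=teal,so=so,pk=pk).items():
    print(n,a.mean(0).round(4),np.linalg.norm(np.roll(a,-1,0)-a,axis=1).round(3)); print(a.round(3)[:,:2].tolist())
for n,(x,y) in dict(key=(432,103),org=(304,281),so=(94,325),pk=(99,170),teal=(632,250),term=(360,135),scr=(330,56)).items():
    u,v=210+x/4-.4,180+y/4-.4; print(n,w('top',u,v,d=d[int(round(v)),int(round(u))]).round(4))
e=pad[1]+pad[2]-pad[0]-pad[3]; print('pad yaw: -y axis dir',np.degrees(np.arctan2(e[1],e[0]))+90)
e=org[0]+org[1]-org[2]-org[3]; print('org x dir',np.degrees(np.arctan2(e[1],e[0])))
E
```

```text
pad [ 0.4973 -0.0022  0.004 ] [0.369 0.198 0.369 0.198]
[[0.583, 0.189], [0.609, -0.179], [0.412, -0.193], [0.385, 0.175]]
out [ 0.4976 -0.0019  0.004 ] [0.245 0.153 0.246 0.153]
[[0.566, 0.126], [0.582, -0.119], [0.43, -0.13], [0.413, 0.115]]
org [0.4907 0.1189 0.144 ] [0.038 0.08  0.039 0.081]
[[0.528, 0.144], [0.533, 0.106], [0.454, 0.094], [0.448, 0.132]]
teal [ 0.5087 -0.1056  0.144 ] [0.039 0.08  0.039 0.079]
[[0.547, -0.084], [0.55, -0.123], [0.47, -0.127], [0.468, -0.088]]
so [0.4701 0.2748 0.09  ] [0.031 0.063 0.03  0.062]
[[0.501, 0.288], [0.501, 0.257], [0.438, 0.262], [0.44, 0.292]]
pk [0.5835 0.2732 0.09  ] [0.06  0.03  0.06  0.029]
[[0.603, 0.299], [0.592, 0.24], [0.563, 0.247], [0.575, 0.306]]
key [0.635  0.0317 0.0626]
org [0.4912 0.1191 0.1415]
so [0.4677 0.2698 0.1131]
pk [0.5812 0.2704 0.1026]
teal [ 0.5072 -0.1057  0.1443]
term [0.6165 0.0867 0.0439]
scr [0.6697 0.1062 0.0745]
pad yaw: -y axis dir 4.119024091345338
org x dir 8.567517341763278
```

Call:
send_rows(
  moves=[
    {"spin": 0.116},
    {"spin": 0.116},
    {"dx": -0.02, "dz": -0.018},
    {"dx": -0.028, "dz": -0.025},
    {"dx": -0.028, "dz": -0.025},
  ],
  grip=0,
)

```text
validation failed for argument at $.mo...
```

Call:
send_rows(
  moves=[
    {"dx": -0.028, "dz": -0.025},
    {"dx": -0.028, "dz": -0.025},
    {"dx": -0.028, "dz": -0.025},
    {"dx": -0.028, "dz": -0.025},
    {"dx": -0.028, "dz": -0.025},
  ],
)

```text
validation failed for argument at $.mo...
```

Call:
send_rows(
  moves=[
    {"dx": -0.028, "dz": -0.025},
    {"dx": -0.028, "dz": -0.025},
    {"dx": -0.008, "dz": -0.038},
    {"dx": -0.008, "dz": -0.038},
    {"dx": -0.008, "dz": -0.038},
  ],
)

```text
validation failed for argument at $.mo...
```

Refused; probably every row needs all four fields.

Call:
send_rows(
  moves=[
    {"dx": 0, "dy": 0, "dz": 0, "spin": 0.116},
    {"dx": 0, "dy": 0, "dz": 0, "spin": 0.116},
    {"dx": -0.02, "dy": 0, "dz": -0.018, "spin": 0},
    {"dx": -0.028, "dy": 0, "dz": -0.025, "spin": 0},
    {"dx": -0.028, "dy": 0, "dz": -0.025, "spin": 0},
  ],
  grip=0,
)

```text
clock: 0.52
ee_pos: [0.2976, -0.501, 0.4039]
ee_rot: [[-0.989, -0.001, 0.146], [-0.146, 0.001, -0.989], [0.001, -1.0, -0.001]]
force: [1.1, -0.5, 0.2]
finger_gap: 0.026
```

Every field is required, and the motion came out as predicted.

Call:
send_rows(
  moves=[
    {"dx": -0.028, "dy": 0, "dz": -0.025, "spin": 0},
    {"dx": -0.028, "dy": 0, "dz": -0.025, "spin": 0},
    {"dx": -0.028, "dy": 0, "dz": -0.025, "spin": 0},
    {"dx": -0.028, "dy": 0, "dz": -0.025, "spin": 0},
    {"dx": -0.028, "dy": 0, "dz": -0.025, "spin": 0},
  ],
)

```text
clock: 0.93
ee_pos: [0.4184, -0.3552, 0.4044]
ee_rot: [[-0.989, -0.0, 0.149], [-0.149, 0.0, -0.989], [0.0, -1.0, -0.0]]
force: [0.8, -0.8, -0.2]
finger_gap: -0.0002
```

Call:
send_rows(
  moves=[
    {"dx": -0.028, "dy": 0, "dz": -0.025, "spin": 0},
    {"dx": -0.02, "dy": 0, "dz": -0.03, "spin": 0},
    {"dx": -0.008, "dy": 0, "dz": -0.038, "spin": 0},
    {"dx": -0.008, "dy": 0, "dz": -0.038, "spin": 0},
    {"dx": -0.008, "dy": 0, "dz": -0.038, "spin": 0},
  ],
)

```text
clock: 1.35
ee_pos: [0.4635, -0.1771, 0.4042]
ee_rot: [[-0.989, -0.001, 0.15], [-0.15, 0.0, -0.989], [0.001, -1.0, -0.0]]
force: [0.6, 0.6, -0.5]
finger_gap: -0.0001
```

Call:
send_rows(
  moves=[
    {"dx": -0.008, "dy": 0, "dz": -0.038, "spin": 0},
    {"dx": -0.008, "dy": 0, "dz": -0.038, "spin": 0},
    {"dx": -0.008, "dy": 0, "dz": -0.038, "spin": 0},
    {"dx": -0.008, "dy": 0, "dz": -0.038, "spin": 0},
    {"dx": -0.008, "dy": 0, "dz": -0.038, "spin": 0},
  ],
)

```text
clock: 1.77
ee_pos: [0.4743, 0.0166, 0.4046]
ee_rot: [[-0.989, -0.0, 0.149], [-0.149, -0.0, -0.989], [0.0, -1.0, 0.0]]
force: [1.6, 0.1, 0.5]
finger_gap: 0.0005
```

Call:
send_rows(
  moves=[
    {"dx": -0.007, "dy": 0, "dz": -0.037, "spin": 0},
    {"dx": -0.007, "dy": 0, "dz": -0.037, "spin": 0},
    {"dx": -0.007, "dy": 0, "dz": -0.037, "spin": 0},
    {"dx": -0.005, "dy": 0, "dz": -0.03, "spin": 0},
    {"dx": 0, "dy": 0, "dz": 0, "spin": 0},
  ],
)

```text
clock: 2.18
ee_pos: [0.4778, 0.1651, 0.4047]
ee_rot: [[-0.987, -0.001, 0.159], [-0.159, 0.003, -0.987], [0.0, -1.0, -0.003]]
force: [-1.1, 1.0, -0.7]
finger_gap: -0.0003
```

Call:
send_rows(
  moves=[
    {"dx": -0.006, "dy": 0, "dz": -0.02, "spin": 0},
    {"dx": 0, "dy": 0.025, "dz": 0, "spin": 0},
    {"dx": 0, "dy": 0.03, "dz": 0, "spin": 0},
    {"dx": 0, "dy": 0.03, "dz": 0, "spin": 0},
    {"dx": 0, "dy": 0, "dz": 0, "spin": 0},
  ],
)

```text
clock: 2.6
ee_pos: [0.4806, 0.1774, 0.314]
ee_rot: [[-0.989, -0.009, 0.149], [-0.149, -0.003, -0.989], [0.01, -1.0, 0.002]]
force: [-1.1, -0.9, -0.4]
finger_gap: 0.0001
```

Call:
send_rows(
  moves=[
    {"dx": 0, "dy": 0, "dz": 0, "spin": 0},
    {"dx": 0, "dy": 0, "dz": 0, "spin": 0},
  ],
)

```text
clock: 2.77
ee_pos: [0.4829, 0.1788, 0.3212]
ee_rot: [[-0.989, 0.001, 0.149], [-0.149, 0.001, -0.989], [-0.001, -1.0, -0.0]]
force: [0.2, -0.6, 1.2]
finger_gap: -0.0001
```

```bash
python3 - <<'E'
from h import *
a,d=snap('top'); b,_=snap('scene')
c1=cv2.resize(a[180:340,210:410],(500,400),interpolation=cv2.INTER_CUBIC)
c2=cv2.resize(b[170:350,230:455],(500,400)[:1]+(400,),interpolation=cv2.INTER_CUBIC)
cv2.imwrite('pics/pre.png',np.vstack([c1[:300],c2[:300]])[:,:,::-1])
E
```

```text
(no output)
```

View pics/pre.png

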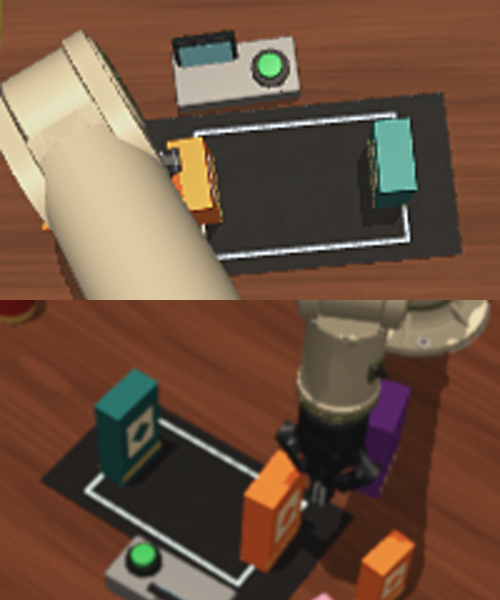

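The fingertips stand just outside the carton's outer face, at the middle of its width. I'll lower them to about 0.117 m, then push.

Call:
send_rows(
  moves=[
    {"dx": 0, "dy": 0.016, "dz": 0, "spin": 0},
    {"dx": 0, "dy": 0.016, "dz": 0, "spin": 0},
    {"dx": 0, "dy": 0, "dz": 0, "spin": 0},
    {"dx": 0, "dy": 0, "dz": 0, "spin": 0},
  ],
)

```text
clock: 3.2
ee_pos: [0.4826, 0.1788, 0.2886]
ee_rot: [[-0.989, 0.0, 0.149], [-0.149, 0.0, -0.989], [-0.0, -1.0, -0.0]]
force: [0.7, -0.2, 0.1]
finger_gap: -0.0003
```

Call:
send_rows(
  moves=[
    {"dx": 0, "dy": 0, "dz": 0.006, "spin": 0},
    {"dx": 0, "dy": 0, "dz": 0.006, "spin": 0},
    {"dx": 0, "dy": 0, "dz": 0.006, "spin": 0},
    {"dx": 0, "dy": 0, "dz": 0.006, "spin": 0},
    {"dx": 0, "dy": 0, "dz": 0.006, "spin": 0},
  ],
)

```text
clock: 3.62
ee_pos: [0.4872, 0.1482, 0.2882]
ee_rot: [[-0.989, 0.001, 0.149], [-0.149, 0.0, -0.989], [-0.001, -1.0, -0.0]]
force: [-0.0, -0.0, 0.1]
finger_gap: 0.0004
```

Call:
send_rows(
  moves=[
    {"dx": 0, "dy": 0, "dz": 0.006, "spin": 0},
    {"dx": 0, "dy": 0, "dz": 0.006, "spin": 0},
    {"dx": 0, "dy": 0, "dz": 0.006, "spin": 0},
  ],
)

```text
clock: 3.87
ee_pos: [0.4897, 0.1306, 0.2877]
ee_rot: [[-0.989, -0.0, 0.149], [-0.149, 0.0, -0.989], [-0.0, -1.0, -0.0]]
force: [0.7, 0.0, 0.6]
finger_gap: -0.0001
```

```bash
python3 - <<'E'
from h import *
a,d=snap('top'); b,_=snap('scene')
c1=cv2.resize(a[180:340,210:410],(500,400),interpolation=cv2.INTER_CUBIC)
c2=cv2.resize(b[170:350,230:455],(500,400)[:1]+(400,),interpolation=cv2.INTER_CUBIC)
cv2.imwrite('pics/push1.png',np.vstack([c1[:300],c2[:300]])[:,:,::-1])
E
```

```text
(no output)
```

View pics/push1.png

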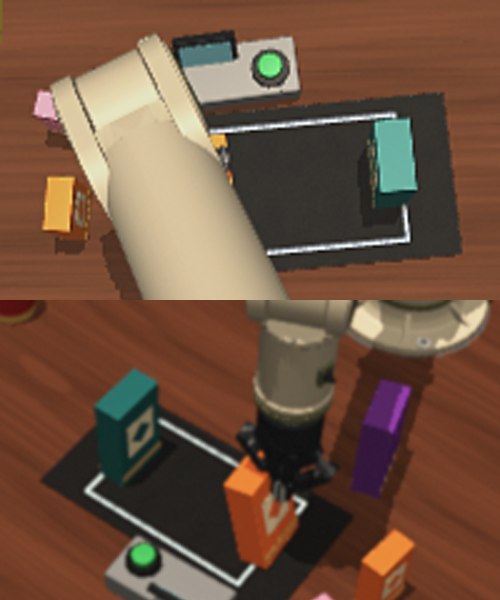

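The carton is leaning inward and its foot has held. A little more push will take it past balance.

Call:
send_rows(
  moves=[
    {"dx": 0, "dy": 0, "dz": 0.007, "spin": 0},
    {"dx": 0, "dy": 0, "dz": 0.007, "spin": 0},
    {"dx": 0, "dy": 0, "dz": 0.007, "spin": 0},
    {"dx": 0, "dy": 0, "dz": 0.007, "spin": 0},
    {"dx": 0, "dy": 0, "dz": 0, "spin": 0},
  ],
)

```text
clock: 4.38
ee_pos: [0.4941, 0.1016, 0.2876]
ee_rot: [[-0.989, -0.0, 0.147], [-0.147, -0.001, -0.989], [0.0, -1.0, 0.001]]
force: [0.1, -0.9, 0.5]
finger_gap: -0.0
```

Call:
send_rows(
  moves=[
    {"dx": 0, "dy": 0, "dz": 0, "spin": 0},
    {"dx": 0, "dy": 0, "dz": 0, "spin": 0},
    {"dx": 0, "dy": 0, "dz": 0, "spin": 0},
    {"dx": 0, "dy": 0, "dz": 0, "spin": 0},
    {"dx": 0, "dy": 0, "dz": 0, "spin": 0},
  ],
)

```text
clock: 4.8
ee_pos: [0.4937, 0.104, 0.2878]
ee_rot: [[-0.989, 0.0, 0.15], [-0.15, 0.0, -0.989], [-0.0, -1.0, -0.0]]
force: [-0.4, -1.2, 0.9]
finger_gap: 0.0001
```

Call:
send_rows(
  moves=[
    {"dx": 0, "dy": -0.03, "dz": 0, "spin": 0},
    {"dx": 0, "dy": -0.03, "dz": 0, "spin": 0},
    {"dx": 0, "dy": -0.02, "dz": -0.03, "spin": 0},
    {"dx": 0, "dy": 0, "dz": -0.04, "spin": 0},
    {"dx": 0, "dy": 0, "dz": -0.04, "spin": 0},
  ],
)

```text
clock: 5.22
ee_pos: [0.4777, 0.2131, 0.3697]
ee_rot: [[-0.989, 0.004, 0.146], [-0.146, 0.001, -0.989], [-0.004, -1.0, -0.0]]
force: [0.7, 0.1, 0.6]
finger_gap: -0.0002
```

```bash
python3 - <<'E'
from h import *
a,d=snap('top'); b,_=snap('scene')
c1=cv2.resize(a[180:340,210:410],(500,400),interpolation=cv2.INTER_CUBIC)
c2=cv2.resize(b[170:350,230:455],(500,400)[:1]+(400,),interpolation=cv2.INTER_CUBIC)
cv2.imwrite('pics/fall.png',np.vstack([c1[:300],c2[:300]])[:,:,::-1])
E
```

```text
(no output)
```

View pics/fall.png

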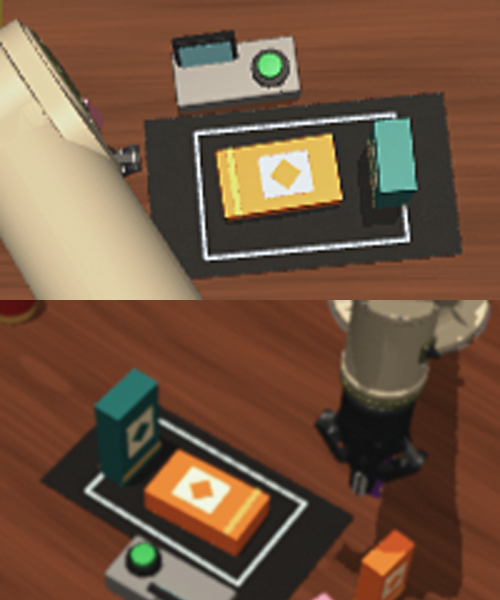

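The carton lies flat in the outline, with its top face corners at about (217,150), (333,135), (343,200) and (225,218) in the upper panel, and the teal carton still stands. Next I'll check its pad-frame coordinates and fix the key position.

```bash
python3 - <<'E'
from h import *
c=np.array([.4973,-.0022]); th=np.radians(4.12); R=np.array([[np.cos(th),np.sin(th)],[-np.sin(th),np.cos(th)]])
for x,y in[(217,150),(333,135),(343,200),(225,218)]:
    print((R@(w('top',210+x/2.5-.3,180+y/2.5-.3,.044)[:2]-c)).round(3))
z=np.load('/tmp/top.npz'); p=z['p'].astype(int); d=z['d']
m=(p[:,:,1]>p[:,:,0]+60)&(p[:,:,1]>p[:,:,2]+60); m[:190]=0;m[225:]=0;m[:,:300]=0;m[:,335:]=0
v,u=np.nonzero(m); print(len(u),u.mean(),v.mean())
P=np.array([w('top',a,b,d=d[b,a]) for a,b in zip(u,v)]); print(np.median(P,0).round(4),P.std(0).round(4))
for h in(.045,.05,.055):print(h,w('top',u.mean(),v.mean(),h).round(4))
z=np.load('/tmp/scene.npz'); p=z['p'].astype(int); d=z['d']
m=(p[:,:,1]>p[:,:,0]+60)&(p[:,:,1]>p[:,:,2]+60); m[:270]=0;m[310:]=0;m[:,:270]=0;m[:,320:]=0
v,u=np.nonzero(m); print(len(u),u.mean(),v.mean())
P=np.array([w('scene',a,b,d=d[b,a]) for a,b in zip(u,v)]); print(np.median(P,0).round(4),P.std(0).round(4))
for h in(.045,.05,.055):print(h,w('scene',u.mean(),v.mean(),h).round(4))
s=monitor.get_state(); print(s['clock'],s['ee_pos'],s['joints'].round(2) if hasattr(s['joints'],'round') else s['joints'])
E
```

```text
[0.046 0.096]
[ 0.051 -0.043]
[-0.027 -0.047]
[-0.036  0.093]
70 317.42857142857144 205.71428571428572
[0.6335 0.0332 0.0628] [0.0072 0.007  0.0026]
0.045 [0.6385 0.0328 0.045 ]
0.05 [0.6372 0.0326 0.05  ]
0.055 [0.6359 0.0325 0.055 ]
80 293.95 283.9625
[0.6375 0.032  0.0607] [0.0079 0.0074 0.0027]
0.045 [0.6291 0.0257 0.045 ]
0.05 [0.6315 0.028  0.05  ]
0.055 [0.6338 0.0303 0.055 ]
5.3167 [0.47459348 0.21978612 0.36874669] [ 0.02  0.23 -0.6   1.68  0.14  1.26 -2.02]
```

Both views put the key top at about (0.635, 0.032, 0.061). The carton's corners, in pad-frame x and y, are all well inside the limits.

Call:
send_rows(
  moves=[
    {"dx": -0.0187, "dy": 0, "dz": 0.0299, "spin": 0},
    {"dx": -0.0187, "dy": 0, "dz": 0.0299, "spin": 0},
    {"dx": -0.0187, "dy": 0, "dz": 0.0299, "spin": 0},
    {"dx": -0.0187, "dy": 0, "dz": 0.0299, "spin": 0},
    {"dx": -0.0187, "dy": 0, "dz": 0.0299, "spin": 0},
  ],
)

```text
clock: 5.73
ee_pos: [0.593, 0.0774, 0.3677]
ee_rot: [[-0.989, 0.0, 0.15], [-0.15, -0.0, -0.989], [-0.0, -1.0, 0.0]]
force: [1.0, 0.7, -0.5]
finger_gap: -0.0001
```

Call:
send_rows(
  moves=[
    {"dx": -0.0187, "dy": 0, "dz": 0.0299, "spin": 0},
    {"dx": -0.0187, "dy": 0, "dz": 0.0299, "spin": 0},
    {"dx": 0, "dy": 0, "dz": 0, "spin": 0},
    {"dx": 0, "dy": 0, "dz": 0, "spin": 0},
    {"dx": 0, "dy": 0, "dz": 0, "spin": 0},
  ],
)

```text
clock: 6.15
ee_pos: [0.6379, 0.0256, 0.3673]
ee_rot: [[-0.989, -0.001, 0.15], [-0.15, 0.001, -0.989], [0.001, -1.0, -0.001]]
force: [-0.1, 2.0, -0.2]
finger_gap: 0.0
```

Call:
send_rows(
  moves=[
    {"dx": 0.002, "dy": 0.03, "dz": -0.006, "spin": 0},
    {"dx": 0, "dy": 0.035, "dz": 0, "spin": 0},
    {"dx": 0, "dy": 0.03, "dz": 0, "spin": 0},
    {"dx": 0, "dy": 0.025, "dz": 0, "spin": 0},
    {"dx": 0, "dy": 0, "dz": 0, "spin": 0},
  ],
)

```text
clock: 6.57
ee_pos: [0.6324, 0.0321, 0.2422]
ee_rot: [[-0.988, -0.009, 0.152], [-0.152, 0.0, -0.988], [0.009, -1.0, -0.002]]
force: [-1.9, 0.2, -0.7]
finger_gap: -0.0002
```

Call:
send_rows(
  moves=[
    {"dx": 0, "dy": 0, "dz": 0, "spin": 0},
    {"dx": 0, "dy": 0, "dz": 0, "spin": 0},
  ],
)

```text
clock: 6.73
ee_pos: [0.6355, 0.0319, 0.2499]
ee_rot: [[-0.989, 0.002, 0.151], [-0.151, 0.001, -0.989], [-0.003, -1.0, -0.0]]
force: [0.6, 0.5, 0.1]
finger_gap: 0.0002
```

```bash
python3 - <<'E'
from h import *
b,_=snap('scene')
cv2.imwrite('pics/key.png',cv2.resize(b[210:330,240:380],(700,600),interpolation=cv2.INTER_CUBIC)[:,:,::-1])
E
```

```text
(no output)
```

View pics/key.png

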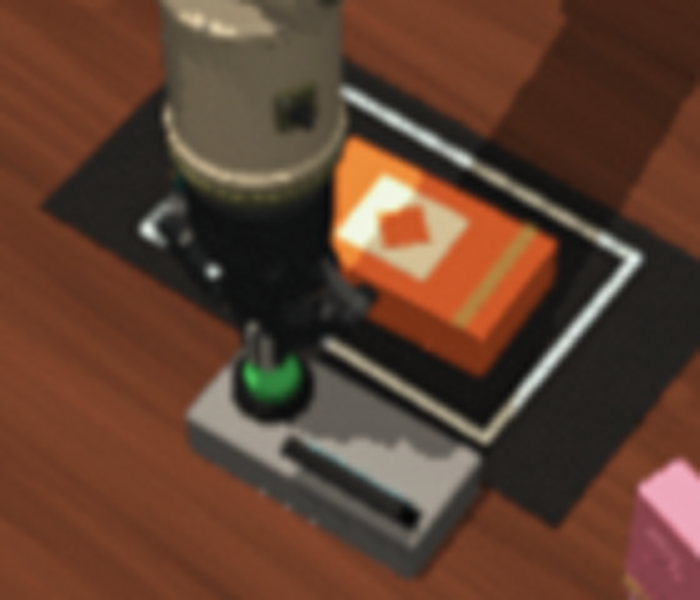

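The fingertips at crop (265,350) are just above the key at (272,378), clear of the screen. Pressing slowly.

Call:
send_rows(
  moves=[
    {"dx": 0, "dy": 0.004, "dz": 0, "spin": 0},
    {"dx": 0, "dy": 0.004, "dz": 0, "spin": 0},
    {"dx": 0, "dy": 0.004, "dz": 0, "spin": 0},
    {"dx": 0, "dy": 0.002, "dz": 0, "spin": 0},
    {"dx": 0, "dy": 0, "dz": 0, "spin": 0},
  ],
)

```text
clock: 7.2
ee_pos: [0.6353, 0.0306, 0.2336]
ee_rot: [[-0.989, 0.0, 0.149], [-0.149, 0.0, -0.989], [-0.0, -1.0, -0.0]]
force: [0.8, 0.7, 2.4]
finger_gap: -0.0002
```

Call:
send_rows(
  moves=[
    {"dx": 0, "dy": 0.002, "dz": 0, "spin": 0},
    {"dx": 0, "dy": 0.002, "dz": 0, "spin": 0},
    {"dx": 0, "dy": 0, "dz": 0, "spin": 0},
  ],
)

```text
clock: 7.45
ee_pos: [0.6353, 0.0306, 0.2298]
ee_rot: [[-0.989, 0.0, 0.149], [-0.149, 0.0, -0.989], [-0.0, -1.0, 0.0]]
force: [-0.7, -1.7, 3.9]
finger_gap: 0.0001
```

Contact began at a tip height of about 0.061. I'll go on until the force rises well past 5 N, where the key bottoms out.

Call:
send_rows(
  moves=[
    {"dx": 0, "dy": 0.002, "dz": 0, "spin": 0},
    {"dx": 0, "dy": 0.001, "dz": 0, "spin": 0},
    {"dx": 0, "dy": 0, "dz": 0, "spin": 0},
  ],
)

```text
clock: 7.7
ee_pos: [0.6353, 0.0307, 0.2293]
ee_rot: [[-0.989, 0.001, 0.149], [-0.149, -0.001, -0.989], [-0.001, -1.0, 0.001]]
force: [-7.4, -1.7, 19.7]
finger_gap: 0.0001
```

Call:
send_rows(
  moves=[
    {"dx": 0, "dy": 0.001, "dz": 0, "spin": 0},
    {"dx": 0, "dy": 0, "dz": 0, "spin": 0},
  ],
)

```text
clock: 7.87
ee_pos: [0.6353, 0.0308, 0.2292]
ee_rot: [[-0.989, 0.002, 0.149], [-0.149, -0.001, -0.989], [-0.002, -1.0, 0.001]]
force: [-10.8, -1.5, 27.1]
finger_gap: -0.0001
```

The force jumped from 4 to 27 N and the height stopped changing, so the key is on its stop. Releasing.

Call:
send_rows(
  moves=[
    {"dx": 0, "dy": -0.01, "dz": 0, "spin": 0},
    {"dx": 0, "dy": -0.03, "dz": 0, "spin": 0},
    {"dx": 0, "dy": -0.03, "dz": 0, "spin": 0},
    {"dx": 0, "dy": -0.03, "dz": 0, "spin": 0},
    {"dx": 0, "dy": -0.03, "dz": 0, "spin": 0},
  ],
)

```text
clock: 8.28
ee_pos: [0.6348, 0.0306, 0.3566]
ee_rot: [[-0.989, -0.001, 0.149], [-0.149, 0.0, -0.989], [0.001, -1.0, -0.0]]
force: [0.7, 0.3, -0.1]
finger_gap: 0.0001
```

Call:
send_rows(
  moves=[
    {"dx": 0.005, "dy": 0, "dz": 0.03, "spin": 0},
    {"dx": 0.005, "dy": 0, "dz": 0.035, "spin": 0},
    {"dx": 0.005, "dy": 0, "dz": 0.035, "spin": 0},
    {"dx": 0.005, "dy": 0, "dz": 0.035, "spin": 0},
    {"dx": 0.005, "dy": 0, "dz": 0.035, "spin": 0},
  ],
)

```text
clock: 8.7
ee_pos: [0.6354, -0.1428, 0.3554]
ee_rot: [[-0.989, -0.001, 0.15], [-0.15, 0.0, -0.989], [0.001, -1.0, -0.0]]
force: [1.0, -0.4, 0.2]
finger_gap: 0.0002
```

Call:
send_rows(
  moves=[
    {"dx": 0.005, "dy": 0, "dz": 0.035, "spin": 0},
    {"dx": 0.005, "dy": 0, "dz": 0.035, "spin": 0},
    {"dx": 0, "dy": 0, "dz": 0, "spin": 0},
    {"dx": 0, "dy": 0, "dz": 0, "spin": 0},
    {"dx": 0, "dy": 0, "dz": 0, "spin": 0},
  ],
)

```text
clock: 9.12
ee_pos: [0.6363, -0.2116, 0.3551]
ee_rot: [[-0.989, -0.001, 0.149], [-0.149, 0.001, -0.989], [0.001, -1.0, -0.001]]
force: [-0.1, 0.5, 0.2]
finger_gap: 0.0
```

```bash
python3 - <<'E'
from h import *
a,d=snap('top'); cv2.imwrite('pics/end.png',a[:,:,::-1]); b,e=snap('scene')
for n,p,d,(r0,r1,c0,c1) in(('top',a,d,(190,225,300,335)),('scene',b,e,(270,310,270,320))):
    q=p.astype(int); m=(q[:,:,1]>q[:,:,0]+60)&(q[:,:,1]>q[:,:,2]+60)
    v,u=np.nonzero(m[r0:r1,c0:c1]); v+=r0;u+=c0
    print(n,len(u),np.median([w(n,x,y,d=d[y,x]) for x,y in zip(u,v)],0).round(4) if len(u) else '')
E
```

```text
top 70 [0.6332 0.0321 0.0621]
scene 81 [0.6363 0.0331 0.0609]
```

View pics/end.png

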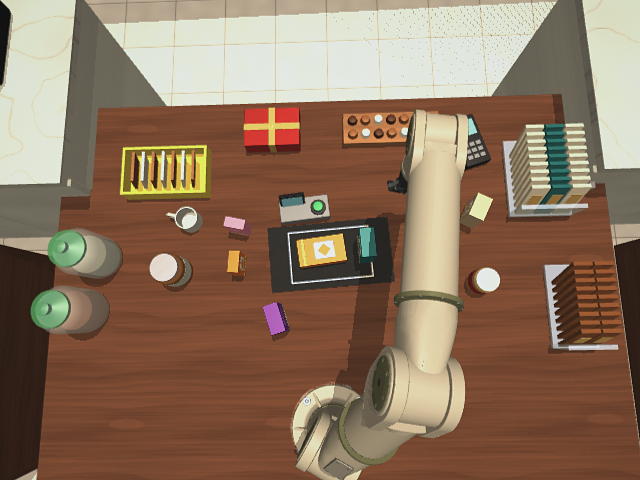

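The carton lies inside the outline at (322,250), the key at (317,206) is back up, and teal and the other goods are where they started. Handing in.

```bash
python3 -c "
from plant import job; print(job.close_job())"
```

```text
the job is handed in; nothing more can be done
None
```

I pushed the orange carton over with the closed fingertips, high on its outer face, then pressed the green key to its stop and let go. The job is handed in, and no verdict was reported.

- **Carton:** it lies flat inside the white outline. Its corners measured x -0.036 to 0.051 m and y -0.047 to 0.096 m in the pad's frame, against limits of ±0.078 and ±0.123.
- **Key:** on the way down the force rose from 4 N to 27 N while the height stopped changing, so it was fully down. Afterwards its top measured about 0.061 to 0.062 m, within about 1 mm of its height before the press, so it is up again.
- **Other goods:** in the last picture the teal carton still stands, and the tan carton, tin, mug and jar look unmoved. I judged these by eye and did not measure their positions again.
- **Arm:** it ended clear of everything, at about 9 s on the clock.

The first three move calls were refused because every row needs all four fields. They cost no robot time, and no check failed or disagreed.

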